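Adjust the precision balance with its built-in weight

TASK

Adjust the precision balance with its built-in weight. First clear the spatula and the brush off its pan without leaning hard on the pan, and lay each flat in its own compartment of the tool tray (brush in the wide middle one, spatula in the empty one beside it), handles at the tray's notched end; then pull the yellow spring-return calibration knob on the balance's side out until the green ring on its rod shows but no red, and finish still holding it there with the gripper. Leave the beaker, flask, bottle, jar, dish and forceps where they are.

Things in the scene. Friction and masses are not known exactly. Their poses are not given: they have to be found in the camera images.
- balance: precision balance, white housing with blue sloping front and display, 330 (x) x 215 (y) x 74 mm high, fixed to the bench. Origin under the centre of the housing; its front (display) looks along its -x, towards the robot. Its y points to its left side; the calibration knob stands out of its right (-y) side
- pan: the balance's square steel pan, 190 x 190 x 8 mm, rigid, its top 90 mm above the bench. Origin: centre of its underside, 82 mm above the bench; axes as the balance. More than 30 N on it is leaning hard
- cal_slide (a joint): pull-out of the calibration slide in m: 0 = home, grows as the knob is pulled straight out along the balance's -y; end stop at 0.045. Its spring pulls it back home: 3 N at 0, 7 N at 0.030, 8.5 N at the stop. The 8 mm wide green ring on the rod starts to leave the bush at 0.026 and is fully out at 0.034, where red rod begins to show; the middle of the mark is 0.030
- cal_knob (a point): centre of the yellow calibration knob, a cylinder 22 mm in diameter and 26 mm long, its axis along the balance's y, 50 mm above the bench; it moves with the slide. Behind it a 10 mm steel rod, 30 mm of it free between knob and bush at home. Axes as the balance
- cal_bush (a point): centre of the outer face of the dark bush (26 mm across, standing 9 mm out of the housing's side) from which the rod comes; axes as the balance
- spatula: spatula with a brown wooden handle and a steel blade, 170 mm long. Starts flat on the pan, handle roughly to the balance's front. Origin: middle of its length, on the underside; x runs from handle to working end, z up. Handle 16 mm wide and 16 mm thick, from x = -85 to +15 mm; blade 20 mm wide and 2.5 mm thick, at mid height, from there to +85 mm. 30 to 60 g
- spatula_grip (a point): a good place to grip the spatula, near its balance point: in the handle, 25 mm from the middle towards the handle's end, 8 mm above its underside
- spatula_tip (a point): on the spatula's blade, 80 mm from its middle, 8 mm above its underside
- brush: balance brush with a red handle, metal ferrule and dark stiff bristles, 165 mm long. Starts flat on the pan, handle roughly to the balance's front. Origin: middle of its length, on the underside; x runs from handle to working end, z up. Handle 16 mm wide and 16 mm thick, from x = -80 to +15 mm; ferrule and bristle block (rigid) 34 mm wide, up to 16 mm thick, from there to +80 mm. 28 to 52 g
- brush_grip (a point): a good place to grip the brush: in the handle, 25 mm from the middle towards the handle's end, 8 mm above its underside
- brush_tip (a point): end of the brush's bristles, 80 mm from its middle, 8 mm above its underside
- tray: white tool tray, teal floors, 208 (x) x 144 (y) mm, fixed; floor and walls 4 mm thick, walls rising 7 mm above the floor. Three compartments 200 mm long in x: left (+y) 40 mm wide, empty, for the spatula; middle 48 mm wide, empty, for the brush; right 40 mm wide, with the forceps. Origin under its centre; the -x end, nearer the robot, has a 22 mm notch in each end wall
- slot_spatula (a point): centre of the floor of the spatula's compartment, 4 mm above the bench; axes as the tray, +x away from the notched end
- slot_brush (a point): centre of the floor of the brush's compartment, 4 mm above the bench; axes as the tray, +x away from the notched end
- beaker: glass beaker, 68 mm across, 85 mm tall, standing behind the middle of the work area; origin under its centre
- indicator: small amber bottle with black cap, 42 mm across, 85 mm tall, at the far right behind the tray; origin under its centre
- weigh_dish: empty white square weighing dish, 70 x 70 x 18 mm, on the bench near the robot; origin under its centre
- sample_jar: white jar with blue lid, 64 mm across, 75 mm tall, right of the tray; origin under its centre
- flask: conical glass flask, 74 mm across the base, 104 mm tall, left of the balance; origin under its centre
- forceps: steel forceps, about 145 mm long, 5 mm thick, lying in the tray's right-hand compartment (seen from the notched end); origin under the middle

How it is judged:
On the way, in this order (a step that is already met when the one before it is completed fails the run):
1. the spatula and the brush both lie flat in their own compartments, handles at the notched end, released (x of spatula in the frame of slot_spatula between -0.018 and 0.018 m and y of spatula in the frame of slot_spatula between -0.015 and 0.015 m and z of spatula in the frame of slot_spatula between -0.005 and 0.006 m and x of spatula_tip in the frame of slot_spatula above 0 m and angle between the x axis of spatula and the x axis of slot_spatula, either way round below 0.2 rad and angle between the z axis of spatula and the z axis of slot_spatula, either way round below 0.1 rad and contact force between the fingers and spatula below 0.1 N and linear speed of each of spatula, brush below 0.02 m/s and x of brush in the frame of slot_brush between -0.018 and 0.018 m and y of brush in the frame of slot_brush between -0.017 and 0.017 m and z of brush in the frame of slot_brush between -0.005 and 0.006 m and x of brush_tip in the frame of slot_brush above 0 m and angle between the x axis of brush and the x axis of slot_brush, either way round below 0.2 rad and angle between the z axis of brush and the z axis of slot_brush, either way round below 0.1 rad and contact force between the fingers and brush below 0.1 N), for 0.2 s.
2. the calibration slide is held by the gripper at its green mark (value of joint cal_slide between 0.025 and 0.036 m and velocity of joint cal_slide between -0.02 and 0.02 m/s and contact force between the fingers and balance above 1.5 N), for 0.5 s.
At the end, for the whole second after the job is handed in: Spatula and brush each lie flat, released and at rest on the floor of their own compartment (within 18 mm lengthwise of the middle, 0.2 rad of its direction), working end away from the notched end; the slide is pulled out 25 to 36 mm, still, and held by the gripper's fingers (all of step 1 and all of step 2); the arm keeps its last pose, push and grip.
It fails at once if the pan is pressed with more than 30 N (contact force between any of the fingers, the arm and pan above 30 N).
It fails at once if a bystander is pushed out of its place (more than 30 mm) (distance of any of beaker, indicator, weigh_dish, sample_jar, flask, forceps from where it was at the start of the episode above 0.03 m).
It also fails if it takes over 67 s, if anything falls off the work surface, if the arm or the gripper's body presses on something with over 40 N, if the wrist force passes 120 N, or if a joint passes its speed limit or range.

ROBOT

A 6-joint arm with a two-finger parallel gripper is mounted at the origin on the work surface. World frame = base frame: x ahead of the robot, y to its left, z up, the work surface at z = 0. Lengths are in m, angles in rad, forces in N, time in s.
With the tool pointing down it reaches from about 0.325 to 0.925 m from the base axis. Payload 3.1 kg.
Tool frame: the origin (TCP) lies between the finger pads; the fingertips stand 17 mm ahead of it and the grasp point (between the pads) lies 2 mm behind it; x points along the fingers, y is the direction in which the jaws open and shut, and the axes are right-handed (so a half turn about x gives the same grasp; the last joint's range is limited). The gripper opens to 85 mm and grips with 20 to 120 N. Pads are 22 mm wide; open, the fingers measure 114 mm over their backs; the gripper's body (76 mm by 85 mm) begins 54 mm behind the grasp point. The pads swing forward as they close: fully open they stand 13 mm farther back than shut.
Start: joints at [-1.395, 0.217, 1.613, -0, 1.311, -0.112], TCP at [0.177, -0.599, 0.248] pointing down, gripper open.
Joint ranges: [-2.75, 2.75], [-0.78, 2.1], [0.31, 2.55], [-1.13, 4.27], [0.13, 2.63], [-2.58, 2.58]. Speed limits (rad/s): [2.79, 2.79, 3.14, 3.14, 3.14, 3.14].

INTERFACE

Orientations are given as a unit quaternion [w, x, y, z].
In Python, from rig import robot gives the robot as it stands. Calls block until the motion is done:
- robot.movep(position, orientation): joint-space move of the TCP to a pose.
- robot.servo_line(position, ori=None, feed=0.15, f_stop=None): straight line of the TCP; ori=None keeps the orientation; feed is the mean speed in m/s. With f_stop (N) it stops when the force on the tool has changed by that much, and returns True; else False.
- robot.set_joints(angles): joint-space move.
- robot.release() and robot.close(f_grip=None): open the fingers fully, or close them until they stop; f_grip is the grip in N (None keeps the last).
- robot.hold(seconds).
- robot.inverse_kinematics(position, orientation): joint angles nearest the present ones, or None.
- robot.get_image(name): name is "scene" or "top"; returns the picture (420x560x3 uint8, red, green, blue); there is no depth.
- robot.calibration(name): a dict with "intrinsics" (3x3 intrinsics, pixels), "world_to_cam" (4x4, takes a point from world to camera coordinates). Camera axes: x right, y down, z forward; pixel columns grow to the right and rows downward; lengths in m; the calibration is good to about 2 mm. A picture is of the moment at which its call begins. calibration takes no time and is no camera call.
A pose or a line that the arm cannot do raises robot.PlanningError and nothing moves.
- robot.sign_off(): hands the job in, once; it reports no verdict.
Readings, each from a call of its own:
- robot.read_time(): time.
- robot.read_q(): joint angles.
- robot.read_joint_velocities(): joint speeds.
- robot.read_joint_torque(): joint torques, N m.
- robot.read_ee_pos(): TCP position.
- robot.read_orientation(): TCP orientation.
- robot.read_contact_force(): force on the tool from outside, world axes, zero at the start.
- robot.read_wrist_torque(): the same for the moment, N m.
- robot.read_finger_gap(): finger opening in m.
Only numpy, scipy, OpenCV 4.12 (cv2) and the standard library are available. Lean on these libraries where they do the work, as an engineer would, in place of code of your own. Each camera call takes 0.05 s, during which the arm holds its last target.

## Working session

There is one attempt and no reset: what is moved stays moved. The work goes in short steps, each a Python script; the robot and the scene stay as the last script left them, time stands still between calls to the robot, and variables do not carry over. Pictures are saved under pics/ and viewed, and the job is handed in when it is done.

```bash
ls; mkdir -p pics; python3 - <<'E'
from rig import robot
import cv2,numpy as np
for n in("scene","top"):
    im=robot.get_image(n); cv2.imwrite(f"pics/{n}0.png",im[:,:,::-1])
    c=robot.calibration(n); print(n,np.round(c["intrinsics"],1).tolist(),np.round(c["world_to_cam"],3).tolist())
print(robot.read_time(),robot.read_ee_pos(),robot.read_orientation(),robot.read_finger_gap())
E
```

```text
pics
scene [[381.5, 0.0, 281.6], [0.0, 381.5, 209.3], [0.0, 0.0, 1.0]] [[-0.033, 0.999, 0.017, 0.039], [0.71, 0.035, -0.703, -0.338], [-0.703, -0.011, -0.711, 1.46], [0.0, 0.0, 0.0, 1.0]]
top [[434.0, 0.0, 282.7], [0.0, 434.0, 210.3], [0.0, 0.0, 1.0]] [[-0.012, -1.0, 0.001, 0.013], [-0.976, 0.012, -0.216, 0.584], [0.216, -0.004, -0.976, 1.108], [0.0, 0.0, 0.0, 1.0]]
0.1 [ 0.1772922  -0.59859313  0.24707173] [-0.10062066 -0.69976693 -0.10217543  0.69982992] 0.08571283810591128
```

View pics/scene0.png

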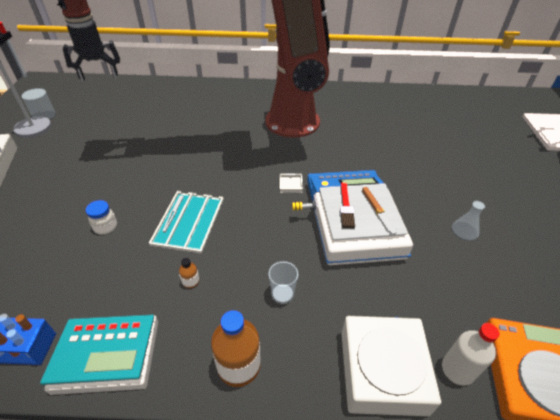

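View pics/top0.png

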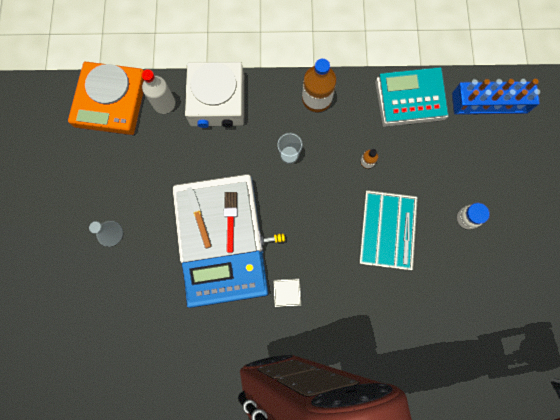

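The top view shows the balance at about (220,240), brush at (230,220), spatula at (203,220), knob at (280,239) and tray at (388,230). I'll zoom in.

```bash
python3 - <<'E'
import cv2
t=cv2.imread("pics/top0.png")
cv2.imwrite("pics/t_bal.png",cv2.resize(t[165:315,160:310],None,fx=4,fy=4,interpolation=cv2.INTER_CUBIC))
cv2.imwrite("pics/t_tray.png",cv2.resize(t[180:280,345:505],None,fx=5,fy=5,interpolation=cv2.INTER_CUBIC))
E
```

```text
(no output)
```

View pics/t_bal.png

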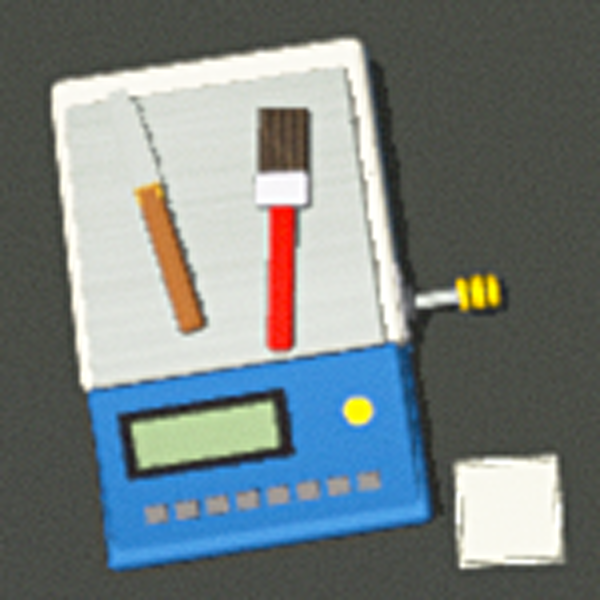

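View pics/t_tray.png

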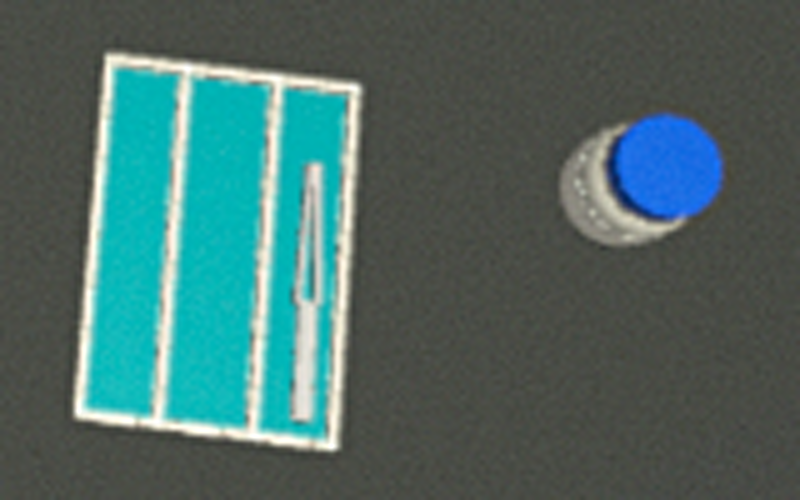

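```bash
cat > h.py <<'E'
import numpy as np,cv2
from rig import robot
def bp(n,uv,z):
    c=robot.calibration(n);K=np.array(c["intrinsics"]);T=np.array(c["world_to_cam"])
    d=T[:3,:3].T@np.linalg.inv(K)@np.array([uv[0],uv[1],1.]);o=-T[:3,:3].T@T[:3,3]
    return o+d*(z-o[2])/d[2]
def pj(n,p):
    c=robot.calibration(n);q=np.array(c["world_to_cam"])@np.r_[p,1];q=np.array(c["intrinsics"])@q[:3];return q[:2]/q[2]
def ori(a,s=1):
    # tool x down, tool y (jaw direction) horizontal at world angle a
    from scipy.spatial.transform import Rotation as R
    x=np.array([0,0,-1.]);y=np.array([np.cos(a),np.sin(a),0]);z=np.cross(x,y)
    q=R.from_matrix(np.c_[x,y,z]).as_quat();return [q[3],q[0],q[1],q[2]]
E
python3 - <<'E'
from h import *
f=lambda u,v:(160+(u+.5)/4-.5,165+(v+.5)/4-.5)
g=lambda u,v:(345+(u+.5)/5-.5,180+(v+.5)/5-.5)
P=lambda n,x:print(n,np.round(x,4))
tc=[bp("top",g(*p),.011)for p in[(107,55),(361,87),(338,450),(76,417)]]
for x in tc:P("tray",x)
P("centre",np.mean(tc,0));v=(tc[0]+tc[1]-tc[2]-tc[3])/2;w=(tc[0]+tc[3]-tc[1]-tc[2])/2;P("lens",[np.hypot(*v[:2]),np.hypot(*w[:2]),np.arctan2(v[1],v[0]),np.arctan2(w[1],w[0])-np.pi/2])
for n,p,z in[("bristle end",(284,108),.104),("brush hend",(280,350),.104),("sp hend",(192,329),.104),("sp handle far",(150,187),.106),("sp tip",(118,92),.099),("bal bl",(110,568),.02),("bal br",(430,522),.03),("housing back l",(53,84),.074),("back r",(360,40),.074),("pan br",(384,341),.09),("pan bl",(88,388),.09),("pan tr",(347,68),.09),("knob in",(457,295),.05),("knob out",(500,291),.05),("rod at bush",(414,302),.05)]: P(n,bp("top",f(*p),z))
for n in("top","scene"):
    im=cv2.cvtColor(cv2.imread(f"pics/{n}0.png"),cv2.COLOR_BGR2HSV)
    win=(slice(165,315),slice(160,310)) if n=="top" else (slice(170,265),slice(280,420))
    for nm,lo,hi,z in[("red",(0,180,150),(4,255,255),.106),("brown",(8,110,100),(17,230,230),.106),("yellow",(23,150,150),(34,255,255),.05)]:
        m=np.zeros(im.shape[:2],np.uint8);m[win]=cv2.inRange(im[win],lo,hi)
        k,l,s,c=cv2.connectedComponentsWithStats(m)
        for i in range(1,k):
            if s[i,4]>10:
                ys,xs=np.nonzero(l==i);pts=np.array([bp(n,q,z) for q in zip(xs,ys)])[:,:2];cc=pts.mean(0);U,S,V=np.linalg.svd(pts-cc);e=(pts-cc)@V[0]
                print(n,nm,s[i],np.round(c[i],1),np.round(cc,4),"ang",round(np.arctan2(*V[0][::-1]),3),"len",round(np.ptp(e),3))
E
```

```text
tray [ 0.6508 -0.2328  0.011 ]
tray [ 0.6302 -0.3764  0.011 ]
tray [ 0.4251 -0.3475  0.011 ]
tray [ 0.4449 -0.2046  0.011 ]
centre [ 0.5378 -0.2903  0.011 ]
lens [ 0.2074  0.1446 -0.138  -0.14  ]
bristle end [0.6274 0.1425 0.104 ]
brush hend [0.4677 0.1428 0.104 ]
sp hend [0.4819 0.1993 0.104 ]
sp handle far [0.5748 0.2285 0.106 ]
sp tip [0.641  0.2531 0.099 ]
bal bl [0.3335 0.2643 0.02  ]
bal br [0.3608 0.0501 0.03  ]
housing back l [0.6541 0.3027 0.074 ]
back r [0.6827 0.0949 0.074 ]
pan br [0.4745 0.0773 0.09  ]
pan bl [0.4465 0.2675 0.09  ]
pan tr [0.6583 0.1023 0.09  ]
knob in [0.5102 0.0306 0.05  ]
knob out [0.5125 0.0016 0.05  ]
rod at bush [0.5058 0.0596 0.05  ]
top red [227 217   7  35 186] [230.  234.2] [0.5139 0.1424] ang 3.134 len 0.088
top brown [195 212  16  36 213] [202.5 229.7] [0.5263 0.2133] ang -2.799 len 0.097
top yellow [274 234  11   9  66] [279.2 237.6] [0.5121 0.0162] ang -1.475 len 0.027
top yellow [246 265   7   6  32] [249.2 267.3] [0.4334 0.0968] ang -1.546 len 0.016
scene red [342 183   7  22 102] [344.4 194. ] [0.5159 0.1441] ang -0.017 len 0.083
scene brown [363 187  20  25 163] [371.9 199.6] [0.5341 0.215 ] ang 0.339 len 0.096
scene yellow [292 202  10   7  57] [296.9 205. ] [0.5078 0.0196] ang 2.141 len 0.032
```

```bash
python3 - <<'E'
from h import *
tp=bp("top",(328,240),0);print("test",tp)
for nm,p,a in[("sp",(.538,.218,.112),.335),("br",(.5225,.1427,.112),0),("plS",(.52,-.24,.03),-.139),("plB",(.51,-.287,.03),-.139),("knob",(.5125,.0165,.05),.138-np.pi/2),("test",(tp[0],tp[1],.03),0)]:
    for s in(1,-1):
        print(nm,s,robot.inverse_kinematics(list(p),ori(a+s*np.pi/2)))
t=tp.copy()
robot.close(f_grip=40)
print(robot.read_time(),robot.read_finger_gap())
robot.movep([t[0],t[1],.06],ori(-np.pi/2)); print(robot.read_time())
print(robot.servo_line([t[0],t[1],.005],feed=.04,f_stop=3),robot.read_ee_pos(),robot.read_contact_force(),robot.read_time())
robot.servo_line([t[0],t[1],.12],feed=.3);robot.release();print(robot.read_time())
E
```

```text
test [ 0.51147765 -0.12053603  0.        ]
sp 1 [ 2.64102837e-01  2.76461594e-01  1.81819319e+00 -4.44089210e-16
  1.04693787e+00 -1.64169349e+00]
sp -1 [ 2.64102837e-01  2.76461594e-01  1.81819319e+00 -4.44089210e-16
  1.04693787e+00  1.49989916e+00]
br 1 [ 1.37007703e-01  2.01439033e-01  1.91117804e+00 -4.44089210e-16
  1.02897558e+00 -1.43378862e+00]
br -1 [ 1.37007703e-01  2.01439033e-01  1.91117804e+00 -4.44089210e-16
  1.02897558e+00  1.70780403e+00]
plS 1 [-5.54939463e-01  3.89027408e-01  1.85928672e+00 -4.44089210e-16
  8.93278528e-01 -1.98673579e+00]
plS -1 [-5.54939463e-01  3.89027408e-01  1.85928672e+00 -4.44089210e-16
  8.93278528e-01  1.15485686e+00]
plB 1 [-6.32478206e-01  4.10202446e-01  1.82870144e+00 -4.44089210e-16
  9.02688768e-01 -2.06427453e+00]
plB -1 [-6.32478206e-01  4.10202446e-01  1.82870144e+00 -4.44089210e-16
  9.02688768e-01  1.07731812e+00]
knob 1 [-1.04758244e-01  2.48768334e-01  1.99946961e+00 -4.44089210e-16
  8.93354711e-01 -2.42758244e-01]
knob -1 None
test 1 [-3.65046045e-01  3.08037468e-01  1.97253890e+00 -4.44089210e-16
  8.61016287e-01 -1.93584237e+00]
test -1 [-3.65046045e-01  3.08037468e-01  1.97253890e+00 -4.44089210e-16
  8.61016287e-01  1.20575028e+00]
0.8667 -0.0002038001097836714
3.0583
True [ 0.51128142 -0.12042021  0.01705803] [-0.59314086  1.13157679  5.47587018] 4.0583
5.3333
```

Shut, the fingertips are 17 mm ahead of the TCP, as stated. Next I pick up the spatula.

```bash
python3 - <<'E'
from h import *
a=.335-np.pi/2; j=np.array([-np.sin(.335),np.cos(.335)])
p=np.array([.538,.218])+.003*j
robot.movep([*p,.19],ori(a))
robot.servo_line([*p,.111],feed=.12)
print(robot.read_contact_force(),robot.read_time())
robot.close(f_grip=40)
print(robot.read_contact_force(),robot.read_finger_gap(),robot.read_ee_pos(),robot.read_time())
robot.servo_line([*p,.21],feed=.15)
print(robot.read_contact_force(),robot.read_finger_gap(),robot.read_time())
for n in("top","scene"): cv2.imwrite(f"pics/{n}1.png",cv2.resize(robot.get_image(n)[130:330,150:420,::-1],None,fx=2.8,fy=2.8))
E
```

```text
[-0.01928386  0.56589912  0.16864395] 7.4583
[ 0.06387884 -0.17051972  1.90804204] 0.014983574932262501 [0.53735464 0.22098791 0.1114378 ] 8.1
[-0.604408   -0.21411606 -0.5906013 ] 0.0145583604355854 8.9083
```

View pics/scene1.png

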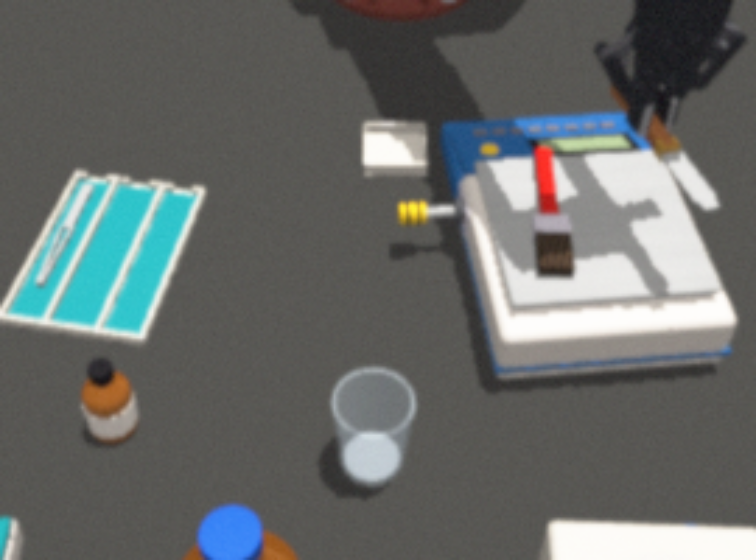

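View pics/top1.png

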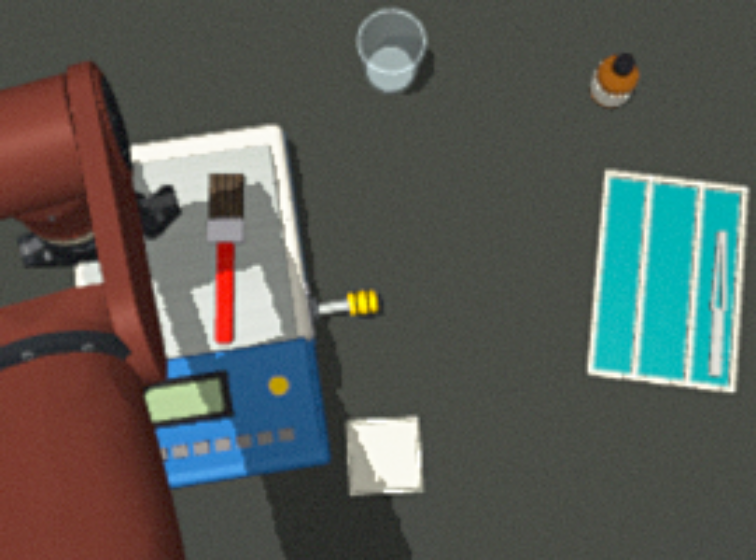

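```bash
python3 - <<'E'
from h import *
q=bp("scene",(150+712/2.8,130+205/2.8),.197);print(q)
g=robot.read_ee_pos();d=q[:2]-g[:2];print(np.hypot(*d),np.arctan2(d[1],d[0]),"expect .110,.335")
E
```

```text
[0.63900891 0.25791883 0.197     ]
0.10979291860266704 0.34791576529514445 expect .110,.335
```

Tip distance and direction match the expected values, so the grasp is as planned. Next I place the spatula, 5 mm outboard so there is finger clearance later.

```bash
python3 - <<'E'
from h import *
t=-.139; X=np.array([np.cos(t),np.sin(t)]);Y=np.array([-np.sin(t),np.cos(t)]);C=np.array([.538,-.290])
p=C+.053*Y-.025*X
robot.movep([*p,.16],ori(t-np.pi/2))
robot.servo_line([*p,.029],feed=.1,f_stop=8)
print(robot.read_contact_force(),robot.read_ee_pos(),robot.read_time())
robot.release();robot.hold(.1)
robot.servo_line([*p,.15],feed=.25)
print(robot.read_time())
# brush
b=np.array([.5225,.1427])
robot.movep([*b,.19],ori(-np.pi/2))
cv2.imwrite("pics/scene2.png",cv2.resize(robot.get_image("scene")[170:270,130:270,::-1],None,fx=5,fy=5))
cv2.imwrite("pics/top2.png",cv2.resize(robot.get_image("top")[170:290,340:490,::-1],None,fx=5,fy=5))
print(robot.read_time())
E
```

```text
[ 0.2239767  -0.73347963 -0.40527181] [ 0.5212981  -0.23447183  0.02987427] 12.1417
13.5583
15.075
```

View pics/scene2.png

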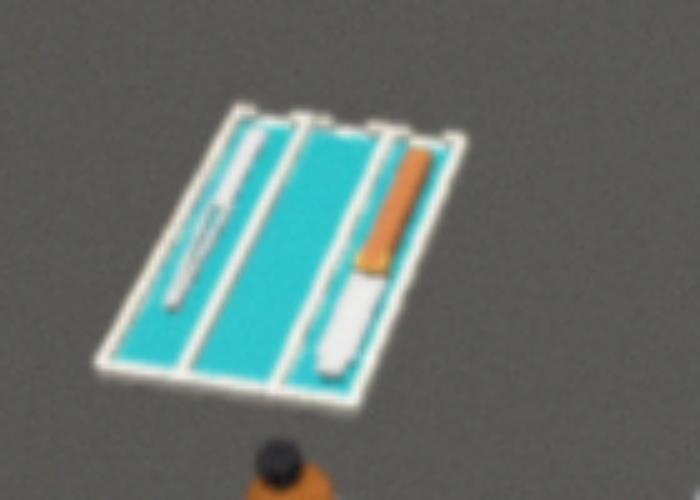

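View pics/top2.png

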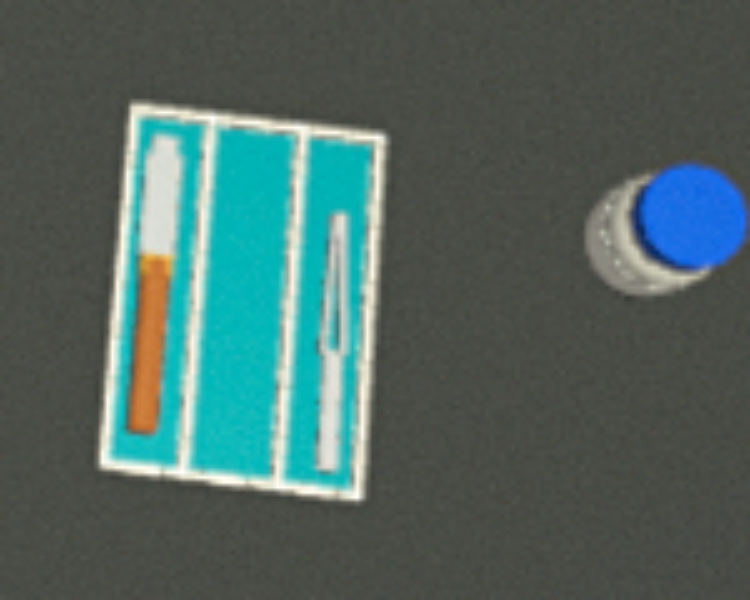

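The spatula lies flat in the left compartment, handle end at (142,434) and blade tip at (163,135). Next, the brush.

```bash
python3 - <<'E'
from h import *
b=np.array([.5225,.1427])
robot.servo_line([*b,.111],feed=.12)
robot.close(f_grip=40)
print(robot.read_contact_force(),robot.read_finger_gap(),robot.read_ee_pos(),robot.read_time())
robot.servo_line([*b,.20],feed=.15)
print(robot.read_contact_force(),robot.read_finger_gap())
t=-.139; X=np.array([np.cos(t),np.sin(t)]);Y=np.array([-np.sin(t),np.cos(t)]);C=np.array([.538,-.290])
p=C-.004*Y-.025*X
robot.movep([*p,.16],ori(t-np.pi/2))
cv2.imwrite("pics/scene3.png",cv2.resize(robot.get_image("scene")[130:270,100:290,::-1],None,fx=4,fy=4))
print(robot.read_time(),robot.read_finger_gap(),robot.read_contact_force())
E
```

```text
[0.24121651 0.24132633 2.1381784 ] 0.014918909480756047 [0.5228682  0.14277241 0.11140524] 16.525
[-0.2711084  -0.68348205  0.38645071] 0.014854676514980842
18.9167 0.014819947060668115 [ 0.90493114  0.26269158 -0.08224491]
```

View pics/scene3.png

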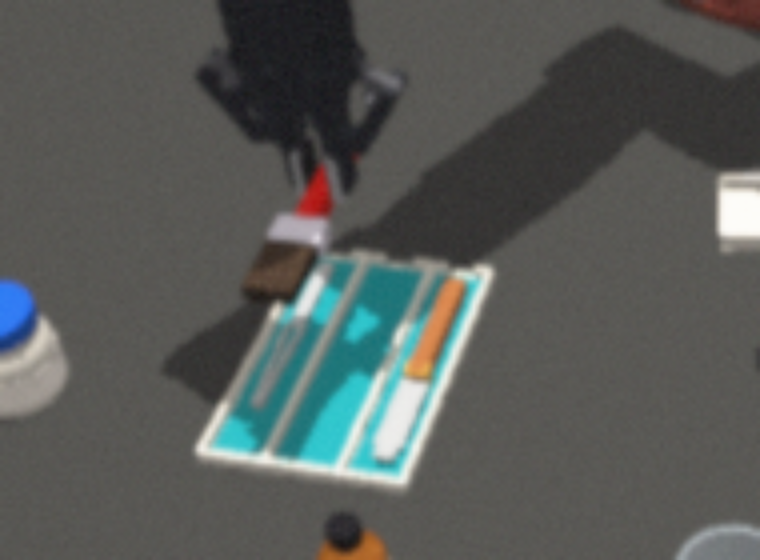

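```bash
python3 - <<'E'
from h import *
g=robot.read_ee_pos();t=-.139
for z in(.139,.148,.156):
  print(z,[(np.round((pj("scene",[*(g[:2]+d*np.array([np.cos(t),np.sin(t)])+w*np.array([-np.sin(t),np.cos(t)])),z])-[100,130])*4)) for d,w in((.105,.017),(.105,-.017),(.04,.017),(.04,-.017))])
E
```

```text
0.139 [array([290., 307.]), array([237., 300.]), array([328., 236.]), array([277., 230.])]
0.148 [array([287., 296.]), array([234., 289.]), array([325., 226.]), array([274., 219.])]
0.156 [array([285., 287.]), array([231., 280.]), array([323., 216.]), array([272., 210.])]
```

The brush is held level and along the compartment, since the projected corners agree. I lower and release it.

```bash
python3 - <<'E'
from h import *
t=-.139; X=np.array([np.cos(t),np.sin(t)]);Y=np.array([-np.sin(t),np.cos(t)]);C=np.array([.538,-.290])
p=C-.004*Y-.025*X
robot.servo_line([*p,.031],feed=.1,f_stop=8)
print(robot.read_contact_force(),robot.read_ee_pos(),robot.read_time())
robot.release();robot.hold(.1)
robot.servo_line([*p,.15],feed=.25)
y=.138
k=np.array([.5118,.0170])
robot.movep([*k,.15],ori(y))
cv2.imwrite("pics/scene4.png",cv2.resize(robot.get_image("scene")[160:270,130:340,::-1],None,fx=3.8,fy=3.8))
cv2.imwrite("pics/top4.png",cv2.resize(robot.get_image("top")[170:290,250:450,::-1],None,fx=4,fy=4))
print(robot.read_time())
E
```

```text
[-0.085695    0.19387258  0.00200553] [ 0.51338317 -0.29100104  0.03191288] 20.3583
23.0667
```

View pics/scene4.png

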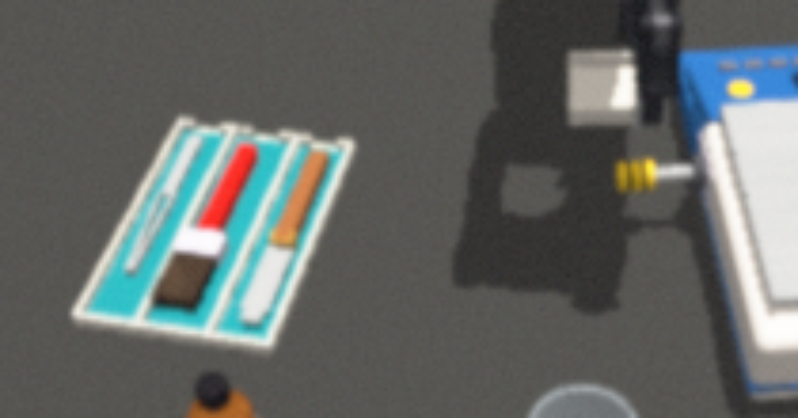

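View pics/top4.png

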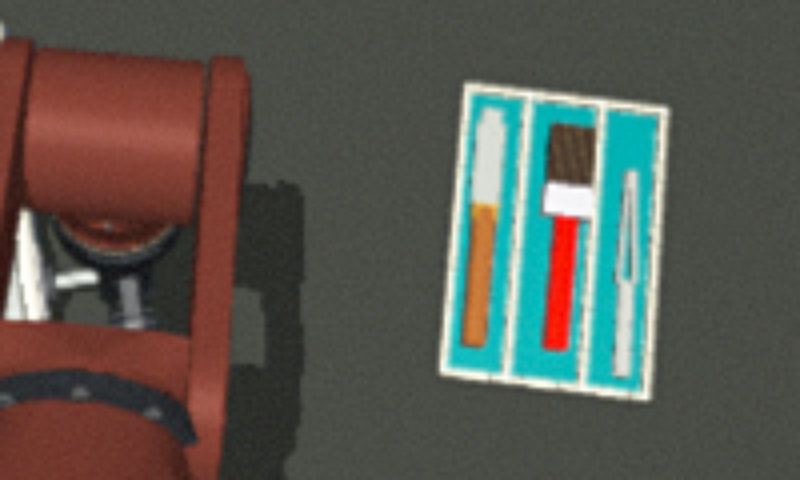

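The brush is in the middle compartment, from handle end (556,350) to bristle end (573,125), close to the right wall. I'll measure whether it lies on the floor or on the wall.

```bash
python3 - <<'E'
from h import *
t=-.139; X=np.array([np.cos(t),np.sin(t)]);Y=np.array([-np.sin(t),np.cos(t)]);C=np.array([.538,-.290])
f=lambda n,u,v:(250+(u+.5)/4-.5,170+(v+.5)/4-.5) if n=="top" else (130+(u+.5)/3.8-.5,160+(v+.5)/3.8-.5)
def L(s,n,uv,z):
    q=bp(n,f(n,*uv),z)[:2]-C;print(s,n,np.round([q@X,q@Y],4))
L("bristle L","top",(552,126),.019);L("bristle R","top",(597,128),.019);L("hend","top",(556,349),.018);L("hfar","top",(566,218),.02)
L("ferrR","top",(590,215),.02);L("ferrL","top",(543,213),.02)
L("bristle L","scene",(197,308),.006);L("bristle R","scene",(155,302),.006);L("hend","scene",(246,146),.02)
L("sp tip","top",(491,108),.014);L("sp hend","top",(473,347),.018)
L("tray fl","top",(465,84),.011);L("tray nr","top",(650,399),.011)
L("tray farleft","scene",(270,347),.011);L("tray farR","scene",(75,320),.011);L("tray nearL","scene",(354,140),.011);L("wall far mid R","scene",(141,322),.011)
E
```

```text
bristle L top [0.0785 0.0104]
bristle R top [ 0.0811 -0.0211]
hend top [-0.0781 -0.0042]
hfar top [ 0.0136 -0.0039]
ferrR top [ 0.0179 -0.0204]
ferrL top [0.0151 0.0122]
bristle L scene [0.0766 0.0122]
bristle R scene [ 0.0768 -0.0189]
hend scene [-0.075  -0.0017]
sp tip top [0.0875 0.0533]
sp hend top [-0.0839  0.0524]
tray fl top [0.1036 0.0726]
tray nr top [-0.1032 -0.0724]
tray farleft scene [0.1044 0.0758]
tray farR scene [ 0.1065 -0.0648]
tray nearL scene [-0.1063  0.0749]
wall far mid R scene [ 0.0997 -0.0192]
```

Both tools sit within tolerance: the brush is about 4 mm right of its slot centre and the spatula about 5 mm left, both straight. Next I grip the knob and pull.

```bash
python3 - <<'E'
from h import *
y=.138;k=np.array([.512,.0170])
robot.servo_line([*k,.049],feed=.1,f_stop=8)
print(robot.read_contact_force(),robot.read_ee_pos(),robot.read_time())
robot.close(f_grip=60)
print(robot.read_contact_force(),robot.read_finger_gap(),robot.read_ee_pos(),robot.read_time())
d=np.array([np.sin(y),-np.cos(y)])
for s in(.01,.03):
    robot.servo_line([*(k+s*d),.049],feed=.03);robot.hold(.2)
    f=robot.read_contact_force();print(s,f,"along",f[:2]@d,robot.read_ee_pos(),(robot.read_ee_pos()[:2]-k)@d,robot.read_finger_gap(),robot.read_time())
cv2.imwrite("pics/scene5.png",cv2.resize(robot.get_image("scene")[165:245,260:360,::-1],None,fx=7,fy=7,interpolation=cv2.INTER_CUBIC))
cv2.imwrite("pics/top5.png",cv2.resize(robot.get_image("top")[190:290,230:330,::-1],None,fx=6,fy=6,interpolation=cv2.INTER_CUBIC))
E
```

```text
[ 0.37271062 -0.35273454  0.73285096] [0.51276401 0.01693405 0.04972398] 24.225
[-6.68000028 -1.43297918  7.08734291] 0.020745347648216964 [0.50976263 0.01675424 0.04915267] 24.8417
0.01 [-6.63371095  3.747695    8.46364371] along -4.624615273364604 [0.51099554 0.00806859 0.04914818] 0.008708324660065525 0.020166123994420533 25.525
0.03 [-6.26448268  4.970055    8.48948385] along -5.784562496738725 [ 0.51365462 -0.0109626   0.04913224] 0.027924373251954574 0.02028067927791032 26.5417
```

View pics/scene5.png

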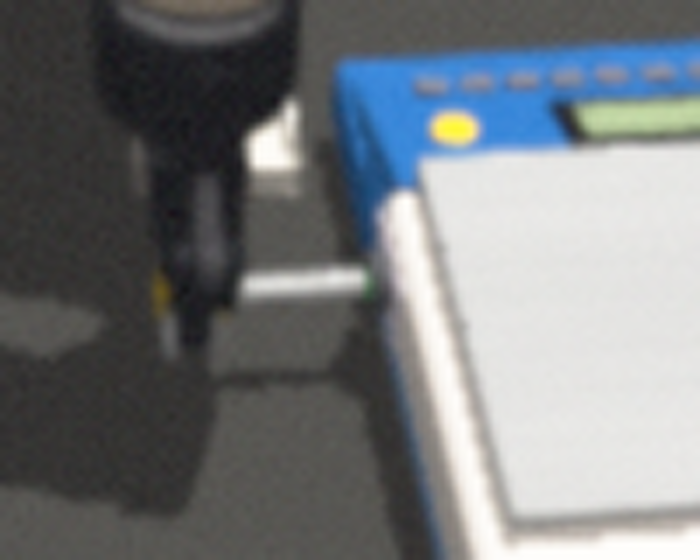

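View pics/top5.png

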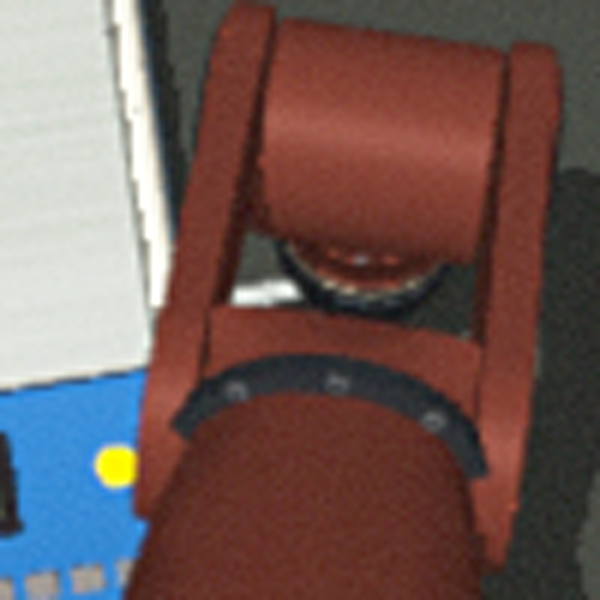

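In the scene view the green is just showing at the bush, at crop (373,283), with no red. The TCP has moved 27.9 mm, so I pull slightly further and check the ring colours.

```bash
python3 - <<'E'
from h import *
y=.138;k=np.array([.512,.0170]);d=np.array([np.sin(y),-np.cos(y)])
robot.servo_line([*(k+.033*d),.049],feed=.03);robot.hold(.4)
f=robot.read_contact_force();print(f,"along",f[:2]@d,(robot.read_ee_pos()[:2]-k)@d,robot.read_finger_gap(),robot.read_time())
im=robot.get_image("scene")
cv2.imwrite("pics/scene6.png",cv2.resize(im[190:220,280:325,::-1],None,fx=16,fy=16,interpolation=cv2.INTER_NEAREST))
print(im[202:209,306:320].tolist())
# expected bush face from measured rod line
E
```

```text
[-6.43565261  5.52903457  8.14241424] along -6.361774450670448 0.030809759572883257 0.020135875870586344 27.2917
[[[100, 99, 96], [106, 104, 101], [97, 93, 93], [84, 85, 83], [74, 85, 75], [63, 93, 67], [71, 86, 77], [102, 103, 107], [112, 114, 117], [142, 138, 141], [198, 189, 191], [229, 224, 220], [245, 240, 234], [251, 248, 245]], [[148, 147, 143], [159, 159, 157], [164, 165, 162], [156, 156, 153], [142, 159, 141], [91, 159, 95], [68, 121, 77], [95, 106, 100], [106, 108, 112], [132, 131, 135], [184, 175, 179], [220, 213, 207], [242, 237, 230], [250, 247, 244]], [[205, 205, 201], [221, 219, 219], [218, 219, 218], [217, 216, 213], [192, 213, 191], [120, 209, 126], [63, 148, 76], [85, 104, 91], [100, 99, 104], [123, 122, 126], [180, 174, 180], [218, 209, 207], [239, 234, 229], [249, 246, 242]], [[210, 209, 208], [211, 211, 208], [211, 211, 209], [202, 202, 196], [181, 199, 180], [111, 189, 118], [57, 139, 68], [72, 95, 76], [90, 89, 91], [112, 108, 115], [166, 161, 166], [215, 207, 207], [236, 230, 226], [247, 243, 238]], [[163, 163, 161], [159, 158, 159], [153, 153, 151], [148, 150, 146], [129, 145, 128], [80, 138, 85], [47, 110, 57], [58, 77, 65], [74, 75, 78], [93, 91, 94], [145, 139, 145], [199, 191, 193], [228, 222, 217], [244, 238, 233]], [[113, 111, 111], [113, 111, 109], [108, 107, 106], [101, 102, 100], [83, 93, 82], [56, 91, 59], [44, 75, 50], [57, 66, 61], [64, 64, 67], [78, 77, 78], [131, 125, 130], [173, 164, 166], [215, 206, 198], [241, 235, 229]], [[92, 90, 86], [89, 90, 85], [91, 86, 84], [83, 86, 81], [69, 72, 66], [46, 55, 47], [48, 55, 53], [50, 54, 56], [59, 59, 62], [79, 79, 81], [118, 113, 118], [149, 141, 143], [198, 191, 181], [236, 231, 224]]]
```

View pics/scene6.png

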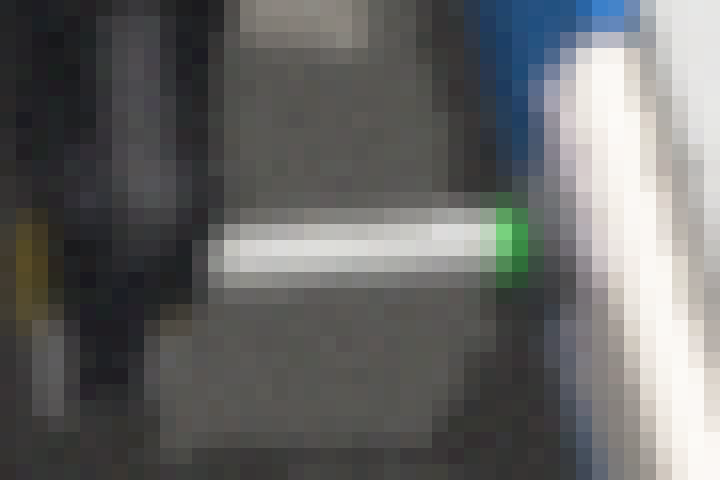

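About 2 px (5 mm) of green shows at the bush, crop (495–530,240), with no red. That puts the slide near 0.031, which agrees with the 30.8 mm of TCP travel. I'll hold, check the tray once more and hand in.

```bash
python3 - <<'E'
from h import *
robot.hold(.8)
y=.138;k=np.array([.512,.0170]);d=np.array([np.sin(y),-np.cos(y)])
print((robot.read_ee_pos()[:2]-k)@d,robot.read_finger_gap(),robot.read_contact_force(),robot.read_time())
cv2.imwrite("pics/scene7.png",cv2.resize(robot.get_image("scene")[165:265,130:330,::-1],None,fx=4,fy=4,interpolation=cv2.INTER_CUBIC))
E
```

```text
0.030812900873011813 0.020398503681263485 [-7.11090683  5.32661752  7.99789723] 28.1417
```

View pics/scene7.png

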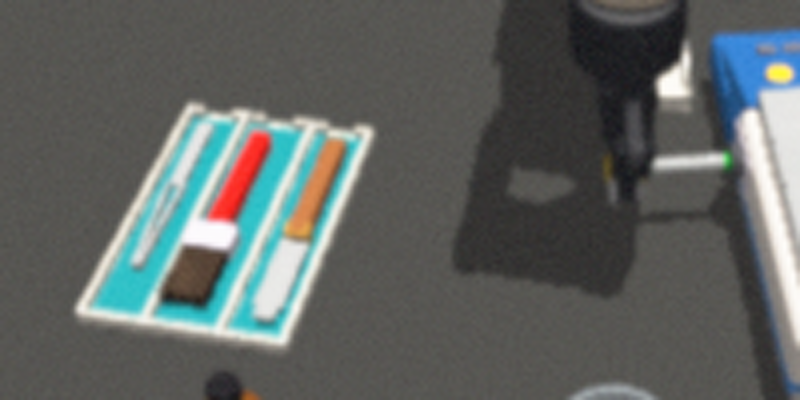

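Both tools are unchanged in their compartments, and the green ring still shows at (729,159).

```bash
python3 -c "
from rig import robot
print(robot.sign_off())"
```

```text
the job is handed in; nothing more can be done
None
```

I cleared both tools off the pan, laid each in its compartment and pulled the calibration knob to the green mark. I handed the job in at about 28 s with the gripper still holding the knob.

- **Tools:** both lie flat and straight, handles at the notched end. The spatula sits about 5 mm left of its slot's centre (I put it there on purpose, for finger clearance) and the brush about 4 mm right of its own, both inside the limits.
- **Knob:** the TCP moved 30.8 mm with no sign of slipping. The last close-up showed about 5 mm of green and no red, so the slide is at roughly 0.031 m.
- **One disagreement:** the change in measured pull force was a little low, about 6.9 N against about 7.1 N expected from the spring. At the two earlier readings it did not match the spring curve well, so I relied on the image and the travel instead.
- **Pan and bystanders:** wrist force readings while gripping the tools on the pan stayed near 2 N. I touched none of the bystanders on purpose, but I only saw them in the pictures and did not measure their positions again.

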